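# Earth the aerial and lock the switch off before a storm

### The arm

A 7-joint arm with a two-finger parallel gripper is mounted at the origin on the work surface. World frame = base frame: x ahead of the robot, y to its left, z up, the work surface at z = 0. Lengths are in mm, angles in rad, forces in N, time in s.
With the tool pointing down it reaches from about 425 to 950 mm from the base axis. Payload 16.7 kg.
Tool frame: the origin (TCP) lies midway between the tips of the shut fingers; the grasp point (between the pads) lies 19 mm behind it; y points along the fingers, x is the direction in which the jaws open and shut, and the axes are right-handed (so a half turn about y gives the same grasp; the last joint's range is limited). The gripper opens to 94 mm and grips with 3 to 60 N. Pads are 16 mm wide; open, the fingers measure 119 mm over their backs; the gripper's body (75 mm by 177 mm) begins 78 mm behind the grasp point.
Start: joints at [1.151, 0.426, 0.074, 1.606, -0.034, 1.111, -0.067], TCP at [180.534, -650.371, 205.467] pointing down, gripper open.
Joint ranges: [-2.85, 2.85], [-0.5, 2.14], [-1.23, 1.37], [0.21, 2.46], [-1.02, 4.16], [0.16, 2.05], [-2.73, 2.73]. Speed limits (rad/s): [1.89, 1.89, 2.39, 2.39, 3.01, 3.01, 3.01].

### API

Orientations are given as a unit quaternion [x, y, z, w].
In Python, from station import robot gives the robot as it stands. The module is installed in compiled form; this text tells all that it offers.
- The arm moves only by the tool move_arm, never from a script. Its argument "deltas" is a list that holds one entry, the list of rows, each a list of 7 numbers: the shift along the tool's x, y, z in mm, then the turn, a rotation vector about the tool's x, y, z in rad, then the opening in per cent of the stroke, from 0 (shut) to 100 (fully open). In form: [[[tx, ty, tz, wx, wy, wz, grip], ...]]. A call has 1 to 12 rows; each row is the pose to reach, as a shift and turn from the pose commanded when the call began, along the tool's axes at that moment; what a row does not reach only later rows make up. A row lasts 1/10 s, in which the tool goes at most 50 mm and 8.59 degrees, less where a joint would pass 70% of its speed; a pose out of reach is approached as far as the arm can. A call with a gripper value outside its range is refused whole. The fingers move at their own pace and stop on an object; "force" is the grip in N (left out, the last holds). Time passes only in rows, so rows that repeat a pose let the fingers close. It gives the time, the measured TCP pose, the force and the opening at its end, in the units of the state.
- robot.get_state(): the state, without advancing time (a new reading comes with each control period).
- robot.camera(name): name is "side" or "top" or "wrist"; returns the picture (420x560x3 uint8, blue, green, red); there is no depth.
- robot.camera_info(name): a dict with "K" (3x3 intrinsics, pixels), "distortion" ([k1, k2, p1, p2, k3] as OpenCV has them; the pictures are not rectified), "R" (3x3) and "t" (3): a world point X has camera coordinates R X + t. Camera axes: x right, y down, z forward; pixel columns grow to the right and rows downward; lengths in mm; the calibration is good to about 2 mm. A picture is of the moment at which its call begins: read the wrist's pose just before it. camera_info takes no time and is no camera call; for the wrist camera it gives the pose at the moment of the call.
- robot.hand_in(): hands the job in, once; it reports no verdict.
The state is a dict: "t": time; "joint_positions": joint angles; "joint_velocities": joint speeds; "joint_efforts": joint torques, N m; "eef_pos": TCP position; "orientation": TCP orientation; "contact_force": force on the tool from outside, world axes, zero at the start; "torque": the same for the moment, N m; "opening": finger opening in mm.
Only numpy, scipy, OpenCV 4.12 (cv2) and the standard library are available. Lean on these libraries where they do the work, as an engineer would, in place of code of your own. Each camera call takes 0.05 s, during which the arm holds its last target.

### The job

A thunderstorm is coming, so put the aerial switch to earth: slide its lock bar clear, swing the big bail lever right over to its stop on the far side of the switch, and slide the lock bar fully home again so the lever is locked there. Then stand the loose keeper block upright in the pocket between the lock bar's fin and the end post, resting on the switch's box, so that the bar cannot be drawn back. Leave the handheld radio, desk microphone and mug standing where they are.

Things in the scene. Friction and masses are not known exactly. Their poses are not given: they have to be found in the camera images.
- switch_unit: Aerial switch fixed to the bench: grey box 160 (x) x 250 (y) x 40 mm high. Origin on the bench under the lever; the box spans x -80..80, y -80..170 mm, top at z = 40. +y runs from the lever to lock bar, pocket and end post; +x is the far (earth) side. Yaw within 0.35 rad of the robot's frame. Steel cheeks guide the bar at y 63..85, |x| to 26, z to 102 mm.
- lever (a joint): Bail lever: two steel arms (y = -45 and +45 mm) with a black grip bar across their tops; hinge along y. 0 rad: leaning 0.8 rad from upright to -x, towards the robot (start, within 0.03); 1.6 rad: leaning 0.8 rad to +x, at its stop. Stays where left; takes 3 to 6 N at the grip. With the lock bar home its tongue blocks the +y arm: only about 0.06 rad of play at either stop.
- lever_axis (a point): Point on the lever's hinge line midway between the arms: x = 0, y = 0, z = 52 mm in the switch's frame. Axes as the switch's.
- lever_grip (a point): Middle of the lever's round black grip bar (20 mm diameter, 106 mm long, lying along the switch's y), on its axis, 85 mm from the hinge line; moves with the lever. About 111 mm above the bench at either stop. Clear length between the arms 82 mm.
- lock_bar (a joint): Aluminium lock bar sliding along the switch's y. 0 m: fully home, tongue in the lever's path (start, within 0.004); 0.042 m: fully drawn, away from the lever (+y). From about 0.022 m the lever is free. It goes home only with the lever at either stop. Rubs with about 3 N and stays where it is left.
- fin_top (a point): Middle of the top edge of the lock bar's upright fin, by which it is moved (moves with the bar): 12 mm thick in y, 44 mm wide in x, top 140 mm above the bench. On its lever side the bar's flat top lies 40 mm below this edge; on the other side the fin is free down to 46 mm above the bench. Home, it is at y = 95 mm in the switch's frame.
- pocket (a point): Centre of the pocket's floor on the switch's box: x 0, y 125, z 40 mm in the switch's frame, same axes. With the bar home it is 48 mm long in y, from fin (y 101) to end post (y 149..161, 50 mm wide, top z = 100); rails 10 mm high bound it at x = -36 and +36 mm. With the bar drawn it is too short for the keeper.
- keeper: Loose keeper block, about 0.4 kg: grey body 60 (x) x 38 (y) x 70 mm high with a steel loop handle, 132 mm high in all. Origin at the centre of its underside; z up. Stands on the bench at one side of the switch, the handheld radio at the other, either way round. In the pocket its x lies along the switch's x, either way round; play is 5 mm each way in y, 6 mm in x.
- keeper_grip (a point): Middle of the keeper's handle bar, a 14 mm diameter round bar along the keeper's x, clear length 32 mm, 125 mm above its underside. Its legs are 55 mm clear below.
- handheld: Handheld radio standing upright, black, 58 (x) x 36 (y) x 112 mm with a 50 mm stub aerial. Bystander. Origin at the centre of its underside.
- desk_mic: Desk microphone, black foot 100 x 120 mm, stem to 160 mm high. Bystander, right beyond the switch. Origin at the centre of its underside.
- mug: White mug, 80 mm across and 90 mm high. Bystander, left beyond the switch. Origin at the centre of its underside.
Mind the look-alikes: they are no part of the job. Leave any green or yellow look-alike of the keeper alone.

How it is judged:
By the outcome, as a careful person would: the job done as asked, in the order asked, and still so for the second after the job is handed in, with the robot touching nothing.
It also fails if it takes over 72 s, if anything falls off the work surface, if the arm or the gripper's body presses on something with over 40 N, if the wrist force passes 120 N, or if a joint passes its speed limit or range.

## Working session

There is one attempt and no reset: what is moved stays moved. The work goes in short steps, Python scripts to look and compute and a tool call to move; the robot and the scene stay as the last step left them, time stands still between calls to the robot, and variables do not carry over. Pictures are saved under pics/ and viewed, and the job is handed in when it is done.

Besides the shell and the picture viewer there is one more tool, called after ">>>" as a command line: name --argument value ..., lists and objects as JSON in quotes. move_arm: Moves the arm, as the interface text tells. Its arguments: {"type":"object","properties":{"deltas":{"type":"array"},"force":{"type":"number"}},"required":["deltas"]}

```bash
mkdir -p pics; python3 - <<'E'
from station import robot
import cv2,json
s=robot.get_state();print(s)
for n in ["side","top","wrist"]:
    i=robot.camera_info(n);print(n,i)
    cv2.imwrite(f"pics/{n}0.png",robot.camera(n))
E
```

```text
{'t': 0.0, 'joint_positions': array([ 1.15049941,  0.42670078,  0.073863  ,  1.60661117, -0.03411039,
        1.11079421, -0.06709232]), 'joint_velocities': array([ 1.65967851e-04, -1.45949364e-03,  9.42901141e-04, -1.70323490e-03,
       -1.13631901e-03, -7.80804338e-04,  4.33190450e-05]), 'joint_efforts': array([-1.39114054e-04, -9.35801482e+01,  3.66651401e+00, -4.54177737e+01,
       -4.89342073e-02,  2.02964799e-02,  1.52469056e-04]), 'eef_pos': array([ 180.41033645, -649.98841307,  204.79496823]), 'orientation': array([-0.56266439,  0.42831283, -0.42757187,  0.56315114]), 'contact_force': array([-0.43010191, -0.79119866, -0.24184429]), 'torque': array([-0.01949083, -0.03010726, -0.02563931]), 'opening': 94.24666677850684}
side {'K': array([[399.57547759,   0.        , 286.25453545],
       [  0.        , 399.57547759, 211.81629865],
       [  0.        ,   0.        ,   1.        ]]), 'distortion': array([-0.06635425,  0.        ,  0.        ,  0.        ,  0.        ]), 'R': array([[-0.72236826, -0.69126056,  0.01851821],
       [-0.49673632,  0.50008758, -0.70934155],
       
[... 352 characters left out ...]
array([[-0.02838422, -0.99941748, -0.0189484 ],
       [-0.99864538,  0.02917909, -0.04308118],
       [ 0.04360899,  0.01769991, -0.99889187]]), 't': array([  84.59324017,  585.2089125 , 1131.25133157])}
wrist {'K': array([[370.14478384,   0.        , 284.6091084 ],
       [  0.        , 370.14478384, 204.68949617],
       [  0.        ,   0.        ,   1.        ]]), 'distortion': array([-0.0405073,  0.       ,  0.       ,  0.       ,  0.       ]), 'R': array([[ 2.68102303e-01, -9.63390197e-01, -6.95477642e-04],
       [-9.30082746e-01, -2.59021205e-01,  2.60488198e-01],
       [-2.51131920e-01, -6.91906339e-02, -9.65476781e-01]]), 't': array([-675.49854494,  -26.66846589,  390.02286707])}
```

View pics/side0.png

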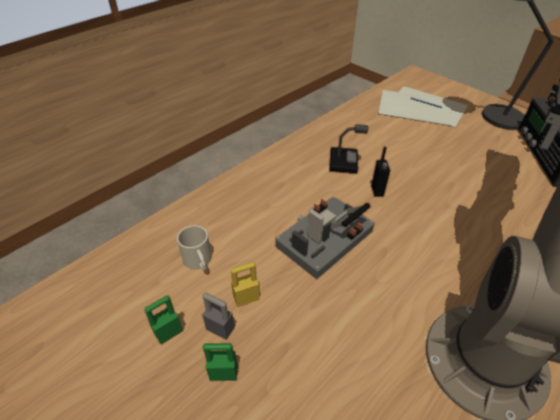

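View pics/top0.png

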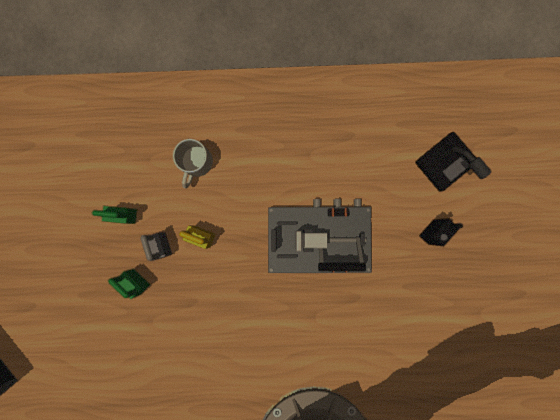

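View pics/wrist0.png

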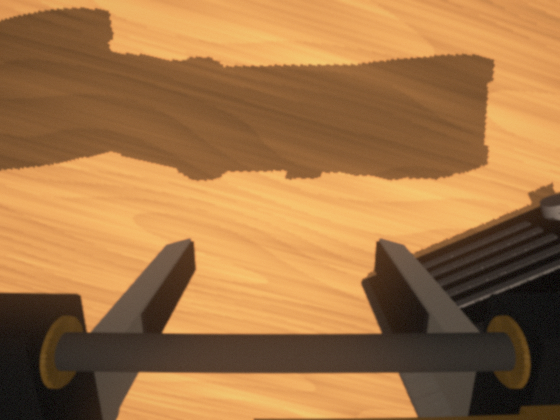

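The switch sits at about (320,239) in the top view, the grey keeper at (155,246), and the green and yellow look-alikes around it. I'll enlarge both.

```bash
python3 - <<'E'
import cv2
a=cv2.imread("pics/top0.png")
cv2.imwrite("pics/t_sw.png",cv2.resize(a[195:285,255:385],None,fx=6,fy=6,interpolation=cv2.INTER_CUBIC))
cv2.imwrite("pics/t_k.png",cv2.resize(a[195:305,85:225],None,fx=5,fy=5,interpolation=cv2.INTER_CUBIC))
a=cv2.imread("pics/side0.png")
cv2.imwrite("pics/s_k.png",cv2.resize(a[260:390,140:280],None,fx=4,fy=4,interpolation=cv2.INTER_CUBIC))
cv2.imwrite("pics/s_sw.png",cv2.resize(a[190:280,270:385],None,fx=6,fy=6,interpolation=cv2.INTER_CUBIC))
E
```

```text
(no output)
```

View pics/t_sw.png

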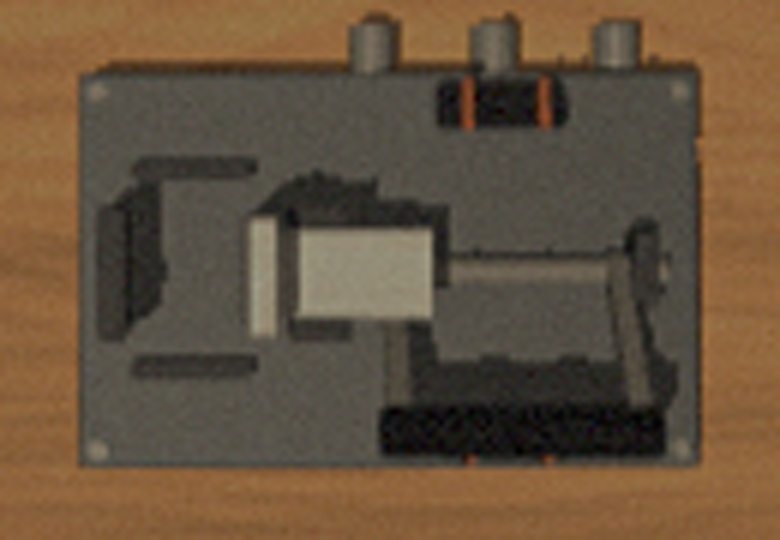

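View pics/t_k.png

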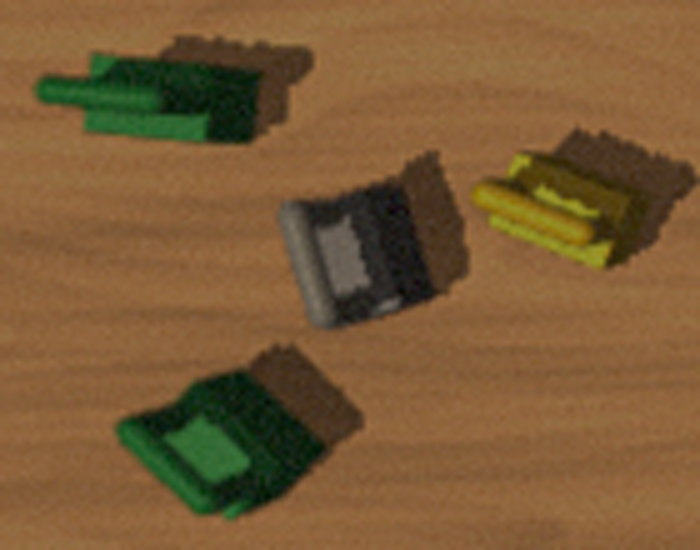

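View pics/s_k.png

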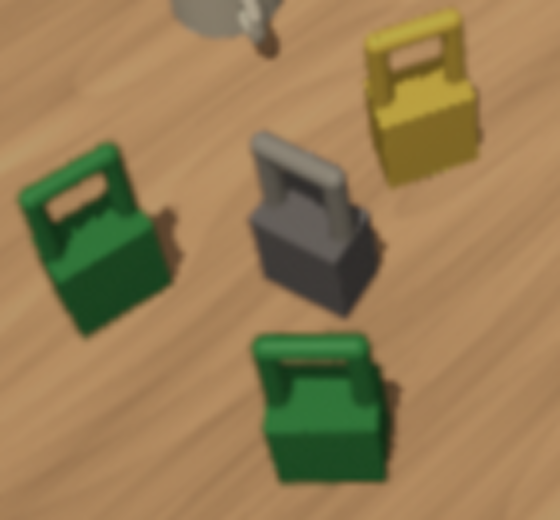

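View pics/s_sw.png

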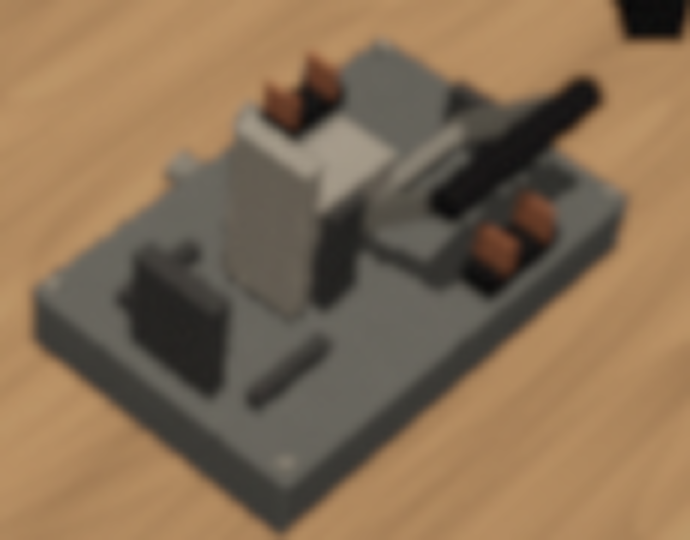

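```bash
cat > h.py <<'E'
import numpy as np,cv2
from scipy.optimize import least_squares
from scipy.spatial.transform import Rotation as Ro
from station import robot
def proj(n,P,info=None):
    i=info or robot.camera_info(n)
    p,_=cv2.projectPoints(np.asarray(P,float).reshape(-1,1,3),cv2.Rodrigues(i["R"])[0],i["t"],i["K"],i["distortion"])
    return p[:,0]
def ray(n,px,z,info=None):
    i=info or robot.camera_info(n)
    u=cv2.undistortPoints(np.array([[px]],float),i["K"],i["distortion"])[0,0]
    d=i["R"].T@np.array([u[0],u[1],1]);c=-i["R"].T@i["t"]
    return c+d*(z-c[2])/d[2]
def sw(p,L):  # pose (x,y,yaw), local
    c,s=np.cos(p[2]),np.sin(p[2]);L=np.atleast_2d(np.asarray(L,float))
    return np.c_[p[0]+c*L[:,0]-s*L[:,1],p[1]+s*L[:,0]+c*L[:,1],L[:,2]]
def fit(obs,p0):
    f=lambda p:np.concatenate([(proj(n,sw(p,L))-np.array(px)).ravel() for n,L,px in obs])
    r=least_squares(f,p0,loss='soft_l1');return r.x,f(r.x).reshape(-1,2)
E
python3 - <<'E'
from h import *
L=[[80,170,40],[80,-80,40],[-80,-80,40],[-80,170,40]]
t=np.array([[80,72],[697,72],[697,465],[80,465]])/6+[255,195]-.4
s=np.array([[383,42],[625,200],[283,490],[37,290]])/6+[270,190]-.4
Ls=[[80,-80,40],[-80,-80,40],[-80,170,40],[80,170,40]]
for o in ([("top",L,t)],[("side",Ls,s)],[("top",L,t),("side",Ls,s)]):
    p,r=fit(o,[520,0,0]);print(np.round(p,3));print(np.round(r,1).tolist())
tk=np.array([[293,208],[325,322]])/5+[85,195]-.4
sk=np.array([[262,140],[338,180]])/4+[140,260]-.4
for z in (125,132):
  print([ray("top",q,z).round(1) for q in tk],[ray("side",q,z).round(1) for q in sk])
E
```

```text
[ 5.08225e+02 -6.95500e+01 -2.90000e-02]
[[-0.2, -0.4], [0.0, -0.4], [0.6, 0.5], [-0.4, 0.2]]
[ 5.04247e+02 -6.90080e+01 -3.00000e-02]
[[-0.2, -1.0], [1.6, 0.0], [0.2, 0.5], [-1.7, -0.1]]
[ 5.06973e+02 -6.94660e+01 -2.90000e-02]
[[-0.3, 0.2], [0.0, 0.1], [0.6, 1.0], [-0.4, 0.8], [-0.8, -1.5], [0.9, -0.6], [-0.4, -0.2], [-2.3, -0.7]]
[array([529.6, 376.4, 125. ]), array([478.1, 362.7, 125. ])] [array([526.1, 374.2, 125. ]), array([477.3, 361.3, 125. ])]
[array([529.7, 374.2, 132. ]), array([478.5, 360.6, 132. ])] [array([521.8, 376.4, 132. ]), array([473.5, 363.7, 132. ])]
```

```bash
cat >> h.py <<'E'
SW=np.array([507.3,-69.5,-0.029])
def plan(targets,state=None):
    """targets: list of (pos world, jaw axis yaw world (mod pi) or None)->deltas from current measured pose, tool down exact"""
    s=state or robot.get_state();R=Ro.from_quat(s["orientation"]);p=s["eef_pos"]
    M=R.as_matrix();out=[]
    for pos,yaw in targets:
        best=None
        for k in (0,np.pi):
            X=np.array([np.cos(yaw+k),np.sin(yaw+k),0]);Y=np.array([0,0,-1.]);T=np.c_[X,Y,np.cross(X,Y)]
            w=(R.inv()*Ro.from_matrix(T)).as_rotvec()
            if best is None or np.linalg.norm(w)<np.linalg.norm(best):best=w
            else: alt=w
        print("shift",(M.T@(np.array(pos)-p)).round(1),"rot",best.round(3))
E
python3 - <<'E'
from h import *
s=robot.get_state();print(Ro.from_quat(s["orientation"]).as_matrix().round(3),s["eef_pos"])
for q in [(0,95,140),(-61,0,111),(61,0,111),(0,125,40)]:print(q,sw(SW,q).round(1))
f=sw(SW,[0,95,0])[0]
yaw=SW[2]+np.pi/2
plan([([f[0],f[1],200],yaw),([f[0],f[1],112],yaw)])
E
```

```text
[[ 0.267 -0.     0.964]
 [-0.964  0.001  0.267]
 [-0.001 -1.    -0.   ]] [ 180.45078716 -650.1215595   204.9688765 ]
(0, 95, 140) [[510.1  25.5 140. ]]
(-61, 0, 111) [[446.3 -67.7 111. ]]
(61, 0, 111) [[568.3 -71.3 111. ]]
(0, 125, 40) [[510.9  55.4  40. ]]
shift [-562.8    5.5  498.3] rot [ 0.     0.3   -0.001]
shift [-562.7   93.5  498.3] rot [ 0.     0.3   -0.001]
```

>>> move_arm --deltas '[[[-45, -20, 40, 0, 0.03, 0, 100], [-90, -30, 80, 0, 0.06, 0, 100], [-135, -30, 120, 0, 0.09, 0, 100], [-180, -30, 160, 0, 0.12, 0, 100], [-220, -30, 195, 0, 0.15, 0, 100], [-260, -30, 230, 0, 0.18, 0, 100], [-300, -30, 265, 0, 0.21, 0, 100], [-340, -30, 300, 0, 0.24, 0, 90], [-380, -30, 335, 0, 0.27, 0, 80], [-420, -30, 370, 0, 0.3, 0, 70], [-460, -30, 405, 0, 0.3, 0, 60], [-500, -30, 440, 0, 0.3, 0, 55]]]'

```text
t: 1.35
eef_pos: [441.0, -111.7, 235.7]
orientation: [0.493, -0.507, 0.507, -0.493]
contact_force: [1.2, -1.1, -0.4]
opening: 57.4
```

```bash
python3 - <<'E'
from h import *
s=robot.get_state();print(s["t"],s["eef_pos"],s["opening"],s["contact_force"],s["joint_positions"].round(2))
f=sw(SW,[0,95,0])[0]
yaw=SW[2]+np.pi/2
plan([([f[0],f[1],210],yaw),([f[0],f[1],112],yaw)])
E
```

```text
1.35 [ 440.96160674 -111.68590244  235.68639504] 57.37571632262395 [ 1.21331746 -1.11439825 -0.42356937] [ 0.45  0.05 -0.35  2.02  0.02  1.07 -1.51]
shift [-139.1   25.7   65. ] rot [-0.    -0.001  0.   ]
shift [-139.2  123.7   65. ] rot [-0.    -0.001  0.   ]
```

>>> move_arm --deltas '[[[-45, 5, 21, 0, 0, 0, 55], [-90, 10, 42, 0, 0, 0, 55], [-139, 15, 65, 0, 0, 0, 55], [-139, 15, 65, 0, 0, 0, 55], [-139, 15, 65, 0, 0, 0, 55], [-139, 15, 65, 0, 0, 0, 55]]]'

```text
t: 1.95
eef_pos: [509.3, 22.4, 220.3]
orientation: [-0.493, 0.508, -0.507, 0.492]
contact_force: [-0.8, -0.4, -0.4]
opening: 51.7
```

```bash
python3 - <<'E'
from h import *
s=robot.get_state();print(s["t"],s["eef_pos"],s["opening"])
i=robot.camera_info("wrist");im=robot.camera("wrist")
for q in [(22,89,140),(-22,89,140),(-22,101,140),(22,101,140)]+[(80,170,40),(-80,170,40)]:
    u=proj("wrist",sw(SW,q),i)[0];print(q,u.round(0));
    cv2.circle(im,tuple(int(v) for v in u),3,(0,0,255),1)
cv2.imwrite("pics/w1.png",im)
f=sw(SW,[0,95,0])[0]
plan([([f[0],f[1],112],SW[2]+np.pi/2)])
E
```

```text
1.95 [509.2643811   22.3992056  220.30331749] 51.73823017264273
(22, 89, 140) [287. 183.]
(-22, 89, 140) [287. 241.]
(-22, 101, 140) [271. 241.]
(22, 101, 140) [271. 183.]
(80, 170, 40) [200. 101.]
(-80, 170, 40) [209. 259.]
shift [ -3.5 108.5   0.7] rot [ 0.    -0.002  0.001]
```

View pics/w1.png

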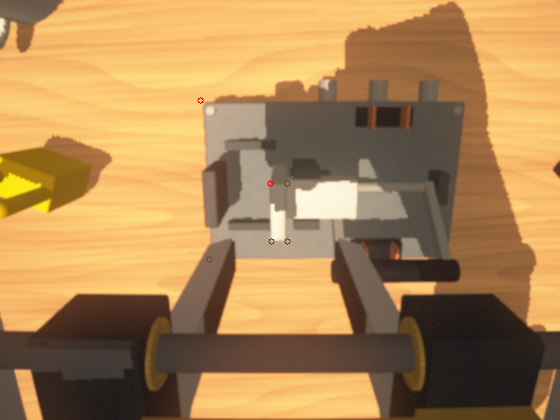

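```bash
python3 - <<'E'
from h import *
L=[[80,170,40],[80,-80,40],[-80,170,40]]
p,r=fit([("wrist",L,[[204.5,102],[464,102],[208.5,258]])],SW);print(p.round(3),r.round(1).tolist())
p,r=fit([("wrist",[[-22,101,140],[-22,89,140]],[[271,241],[287,241]])],SW);print(p.round(3))
E
```

```text
[ 5.06762e+02 -6.95610e+01 -3.20000e-02] [[-4.4, -1.1], [1.2, 0.2], [0.3, 1.3]]
[ 5.07281e+02 -6.96470e+01 -3.00000e-02]
```

>>> move_arm --deltas '[[[-3, 40, 0, 0, 0, 0, 55], [-3, 75, 0, 0, 0, 0, 55], [-3, 100, 0, 0, 0, 0, 55], [-3, 108, 0, 0, 0, 0, 55], [-3, 108, 0, 0, 0, 0, 40], [-3, 108, 0, 0, 0, 0, 20], [-3, 108, 0, 0, 0, 0, 0], [-3, 108, 0, 0, 0, 0, 0], [-3, 108, 0, 0, 0, 0, 0], [-3, 108, 0, 0, 0, 0, 0], [-3, 108, 0, 0, 0, 0, 0]]]' --force 25

```text
t: 3.1
eef_pos: [510.1, 26.5, 113.0]
orientation: [0.492, -0.507, 0.507, -0.493]
contact_force: [-0.9, -0.1, 7.1]
opening: 11.9
```

>>> move_arm --deltas '[[[-8, 0, 0, 0, 0, 0, 0], [-18, 0, 0, 0, 0, 0, 0], [-28, 0, 0, 0, 0, 0, 0], [-36, 0, 0, 0, 0, 0, 0], [-41, 0, 0, 0, 0, 0, 0], [-41, 0, 0, 0, 0, 0, 0], [-41, 0, 0, 0, 0, 0, 0]]]'

```text
t: 3.8
eef_pos: [511.2, 67.2, 113.0]
orientation: [0.493, -0.507, 0.507, -0.493]
contact_force: [-2.2, -1.0, 8.3]
opening: 11.9
```

>>> move_arm --deltas '[[[0, 0, 0, 0, 0, 0, 40], [0, 0, 0, 0, 0, 0, 60], [0, 0, 0, 0, 0, 0, 60], [0, -30, 0, 0, 0, 0, 60], [0, -70, 0, 0, 0, 0, 60], [0, -90, 0, 0, 0, 0, 60], [0, -90, 0, 0, 0, 0, 60], [0, -90, 0, 0, 0, 0, 60]]]'

```text
t: 4.6
eef_pos: [510.9, 67.2, 202.4]
orientation: [0.493, -0.507, 0.507, -0.493]
contact_force: [0.5, -1.1, -1.1]
opening: 56.5
```

```bash
sed -i 's/^SW=.*/SW=np.array([507.1,-69.6,-0.030])/' h.py; python3 - <<'E'
from h import *
s=robot.get_state();print(s["t"],s["eef_pos"],s["opening"],s["joint_positions"].round(2))
f=sw(SW,[-61,0,0])[0];print(f)
plan([([f[0],f[1],190],SW[2]),([f[0],f[1],93],SW[2])])
i=robot.camera_info("wrist");im=robot.camera("wrist");cv2.imwrite("pics/w2.png",im)
for q in [(-61,-53,111),(-61,53,111),(-61,0,111)]: print(proj("wrist",sw(SW,q),i)[0])
E
```

```text
4.6 [510.92818735  67.22768508 202.39994063] 56.468217861173585 [ 0.18  0.2  -0.49  1.94  0.11  1.03 -1.96]
[446.12744794 -67.77027449   0.        ]
shift [136.8  12.4 -60.8] rot [-0.   -1.57  0.  ]
shift [136.8 109.4 -60.8] rot [-0.   -1.57  0.  ]
[516.48729819 281.4681982 ]
[387.85228305 282.40037421]
[452.84166021 282.03590459]
```

View pics/w2.png

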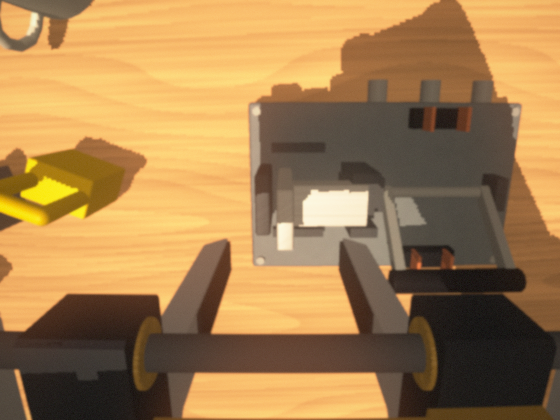

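>>> move_arm --deltas '[[[12, 0, -5, 0, -0.14, 0, 60], [24, 0, -10, 0, -0.28, 0, 60], [36, 0, -16, 0, -0.42, 0, 60], [48, 0, -21, 0, -0.56, 0, 60], [60, 0, -26, 0, -0.7, 0, 60], [72, 0, -32, 0, -0.84, 0, 60], [84, 0, -37, 0, -0.98, 0, 60], [96, 0, -42, 0, -1.12, 0, 60], [108, 0, -48, 0, -1.26, 0, 60], [120, 0, -53, 0, -1.4, 0, 60], [137, 0, -61, 0, -1.54, 0, 60], [137, 0, -61, 0, -1.57, 0, 60]]]'

```text
t: 5.85
eef_pos: [444.4, -69.6, 201.2]
orientation: [0.707, -0.011, 0.009, -0.707]
contact_force: [-0.3, -0.2, 0.2]
opening: 56.4
```

```bash
python3 - <<'E'
from h import *
s=robot.get_state();print(s["t"],s["eef_pos"],s["opening"],s["joint_positions"].round(2))
f=sw(SW,[-61,0,0])[0]
plan([([f[0],f[1],93],SW[2])])
i=robot.camera_info("wrist");im=robot.camera("wrist");cv2.imwrite("pics/w3.png",im)
for q in [(-61,-53,111),(-61,53,111),(-61,0,111)]: print(proj("wrist",sw(SW,q),i)[0])
E
```

```text
5.85 [444.3976021  -69.57846619 201.23426085] 56.385502095987945 [ 0.54  0.1  -0.56  2.06  0.06  1.   -0.07]
shift [  1.9 108.2   1.9] rot [ 0.     0.003 -0.002]
[285.50758514 270.19628883]
[286.09986847 133.96803878]
[285.79067403 205.4583338 ]
```

View pics/w3.png

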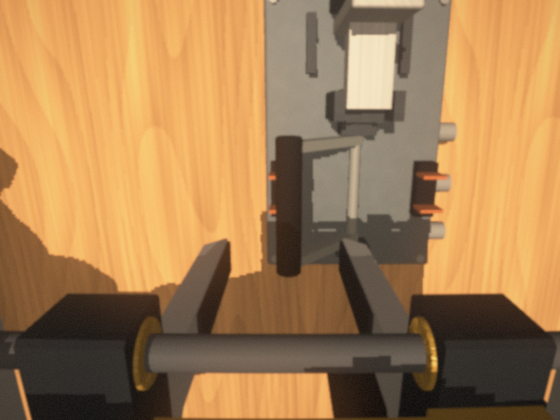

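>>> move_arm --deltas '[[[2, 40, 2, 0, 0, 0, 60], [2, 75, 2, 0, 0, 0, 60], [2, 100, 2, 0, 0, 0, 60], [2, 108, 2, 0, 0, 0, 60], [2, 108, 2, 0, 0, 0, 40], [2, 108, 2, 0, 0, 0, 20], [2, 108, 2, 0, 0, 0, 10], [2, 108, 2, 0, 0, 0, 10], [2, 108, 2, 0, 0, 0, 10], [2, 108, 2, 0, 0, 0, 10]]]' --force 15

```text
t: 6.9
eef_pos: [447.0, -66.0, 94.7]
orientation: [0.707, -0.011, 0.01, -0.707]
contact_force: [-7.8, -0.0, 8.4]
opening: 19.2
```

```bash
python3 - <<'E'
from h import *
s=robot.get_state();print(s["t"],s["eef_pos"],s["opening"],s["contact_force"])
M=Ro.from_quat(s["orientation"]).as_matrix();print(M.round(3))
# arc relative to angle a0
a0=-0.8
for a in np.linspace(-.8,.86,12):
    d=85*np.array([np.sin(a)-np.sin(a0),0,np.cos(a)-np.cos(a0)])
    c,sn=np.cos(SW[2]),np.sin(SW[2]);w=np.array([c*d[0],sn*d[0],d[2]]);print(round(a,2),(M.T@w).round(0))
E
```

```text
6.9 [446.99418671 -66.01365303  94.73884752] 19.23203657081059 [-7.78412743 -0.01950753  8.4350448 ]
[[ 1.    -0.002  0.03 ]
 [-0.03  -0.001  1.   ]
 [-0.002 -1.    -0.001]]
-0.8 [0. 0. 0.]
-0.65 [10. -9. -0.]
-0.5 [ 20. -15.   0.]
-0.35 [ 32. -21.   0.]
-0.2 [ 44. -24.   0.]
-0.05 [ 57. -26.   0.]
0.11 [ 70. -25.   0.]
0.26 [ 82. -23.   0.]
0.41 [ 95. -19.   0.]
0.56 [106. -13.   0.]
0.71 [116.  -5.   0.]
0.86 [125.   4.   0.]
```

>>> move_arm --deltas '[[[5, -5, 0, 0, 0, 0, 10], [10, -9, 0, 0, 0, 0, 10], [20, -15, 0, 0, 0, 0, 10], [32, -21, 0, 0, 0, 0, 10], [44, -24, 0, 0, 0, 0, 10], [57, -26, 0, 0, 0, 0, 10], [70, -25, 0, 0, 0, 0, 10], [82, -23, 0, 0, 0, 0, 10], [95, -19, 0, 0, 0, 0, 10], [106, -13, 0, 0, 0, 0, 10], [112, -9, 0, 0, 0, 0, 10], [116, -5, 0, 0, 0, 0, 10]]]'

```text
t: 8.1
eef_pos: [564.2, -69.6, 99.2]
orientation: [0.707, -0.011, 0.011, -0.707]
contact_force: [-2.9, -2.0, 3.6]
opening: 19.5
```

>>> move_arm --deltas '[[[3, 2, 0, 0, 0, 0, 10], [6, 5, 0, 0, 0, 0, 10], [7, 6, 0, 0, 0, 0, 10], [7, 6, 0, 0, 0, 0, 10]]]'

```text
t: 8.5
eef_pos: [567.6, -69.6, 92.9]
orientation: [0.707, -0.013, 0.008, -0.707]
contact_force: [-22.3, -1.1, 13.5]
opening: 19.5
```

>>> move_arm --deltas '[[[0, 0, 0, 0, 0, 0, 40], [0, 0, 0, 0, 0, 0, 60], [0, 0, 0, 0, 0, 0, 60], [0, -30, 0, 0, 0, 0, 60], [0, -70, 0, 0, 0, 0, 60], [0, -108, 0, 0, 0, 0, 60], [0, -108, 0, 0, 0, 0, 60], [0, -108, 0, 0, 0, 0, 60]]]'

```text
t: 9.3
eef_pos: [571.6, -69.5, 202.2]
orientation: [0.707, -0.01, 0.011, -0.707]
contact_force: [-0.2, -0.3, -0.8]
opening: 56.5
```

```bash
python3 - <<'E'
from h import *
s=robot.get_state();print(s["t"],s["eef_pos"],s["opening"],s["joint_positions"].round(2),s["contact_force"])
i=robot.camera_info("wrist");im=robot.camera("wrist");cv2.imwrite("pics/w4.png",im)
for q in [(61,-53,111),(61,53,111),(61,0,111),(64,0,109),(-22,131,140),(22,131,140)]: print(q,proj("wrist",sw(SW,q),i)[0])
f=sw(SW,[0,136,0])[0];print(f)
plan([([f[0],f[1],200],SW[2]+np.pi/2),([f[0],f[1],113],SW[2]+np.pi/2)])
E
```

```text
9.3 [571.57414619 -69.54773772 202.17995458] 56.46214298789179 [ 0.45  0.31 -0.54  1.81  0.18  1.06 -0.18] [-0.2099869  -0.30789756 -0.81925636]
(61, -53, 111) [278.75178991 274.05486496]
(61, 53, 111) [278.21465586 139.20521514]
(61, 0, 111) [278.48827005 209.97034449]
(64, 0, 109) [282.46210411 209.24924103]
(-22, 131, 140) [138.51330627  12.86699866]
(22, 131, 140) [211.63621848  11.97996698]
[511.17938803  66.33880459   0.        ]
shift [-63.8   1.1 134. ] rot [-0.     1.571  0.   ]
shift [-63.8  88.1 134. ] rot [-0.     1.571  0.   ]
```

View pics/w4.png

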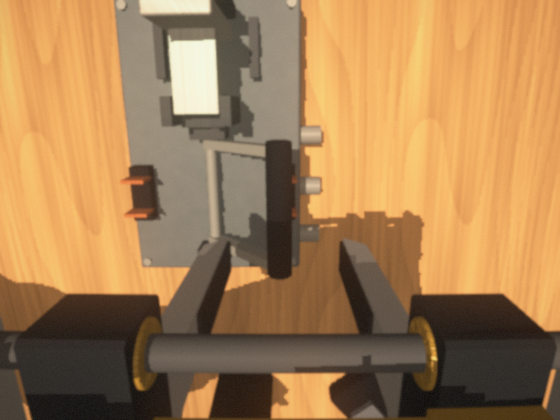

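>>> move_arm --deltas '[[[-6, 0, 12, 0, 0.14, 0, 55], [-12, 0, 24, 0, 0.28, 0, 55], [-18, 0, 36, 0, 0.42, 0, 55], [-24, 0, 48, 0, 0.56, 0, 55], [-30, 0, 60, 0, 0.7, 0, 55], [-36, 0, 72, 0, 0.84, 0, 55], [-42, 0, 84, 0, 0.98, 0, 55], [-48, 0, 96, 0, 1.12, 0, 55], [-54, 0, 110, 0, 1.26, 0, 55], [-60, 0, 124, 0, 1.4, 0, 55], [-64, 0, 134, 0, 1.54, 0, 55], [-64, 0, 134, 0, 1.57, 0, 55]]]'

```text
t: 10.55
eef_pos: [510.1, 67.6, 200.4]
orientation: [-0.493, 0.508, -0.507, 0.492]
contact_force: [0.2, -0.5, 0.6]
opening: 52.0
```

```bash
python3 - <<'E'
from h import *
s=robot.get_state();print(s["t"],s["eef_pos"],s["opening"],s["joint_positions"].round(2))
f=sw(SW,[0,136,0])[0]
plan([([f[0],f[1],113],SW[2]+np.pi/2)])
E
```

```text
10.55 [510.09290783  67.56102583 200.35742494] 52.0419669657454 [ 0.09  0.2  -0.4   1.95  0.09  1.02 -1.94]
shift [ 1.2 87.4  1.3] rot [ 0.002 -0.001 -0.   ]
```

>>> move_arm --deltas '[[[1, 40, 1, 0, 0, 0, 55], [1, 70, 1, 0, 0, 0, 55], [1, 87, 1, 0, 0, 0, 55], [1, 87, 1, 0, 0, 0, 40], [1, 87, 1, 0, 0, 0, 20], [1, 87, 1, 0, 0, 0, 0], [1, 87, 1, 0, 0, 0, 0], [1, 87, 1, 0, 0, 0, 0], [1, 87, 1, 0, 0, 0, 0]]]' --force 25

```text
t: 11.45
eef_pos: [512.5, 65.5, 115.2]
orientation: [0.492, -0.507, 0.507, -0.493]
contact_force: [-0.1, 0.5, 5.8]
opening: 11.6
```

>>> move_arm --deltas '[[[8, 0, 0, 0, 0, 0, 0], [16, 0, 0, 0, 0, 0, 0], [24, 0, 0, 0, 0, 0, 0], [32, 0, 0, 0, 0, 0, 0], [38, 0, 0, 0, 0, 0, 0], [40, 0, 0, 0, 0, 0, 0], [40, 0, 0, 0, 0, 0, 0]]]'

```text
t: 12.15
eef_pos: [511.4, 25.1, 115.1]
orientation: [0.492, -0.507, 0.508, -0.493]
contact_force: [-0.2, 1.3, 7.2]
opening: 11.6
```

>>> move_arm --deltas '[[[2, 0, 0, 0, 0, 0, 0], [4, 0, 0, 0, 0, 0, 0], [4, 0, 0, 0, 0, 0, 0]]]'

```text
t: 12.45
eef_pos: [511.5, 24.8, 115.3]
orientation: [-0.492, 0.507, -0.506, 0.495]
contact_force: [-0.8, 21.3, 5.3]
opening: 12.0
```

>>> move_arm --deltas '[[[-4, 0, 0, 0, 0, 0, 10], [-4, 0, 0, 0, 0, 0, 40], [-4, 0, 0, 0, 0, 0, 50], [-4, -40, 0, 0, 0, 0, 60], [-4, -90, 0, 0, 0, 0, 70], [-4, -130, 0, 0, 0, 0, 70], [-4, -130, 0, 0, 0, 0, 70], [-4, -130, 0, 0, 0, 0, 70]]]'

```text
t: 13.25
eef_pos: [511.0, 24.8, 245.0]
orientation: [0.492, -0.507, 0.508, -0.493]
contact_force: [-0.2, -0.7, -1.0]
opening: 63.6
```

```bash
python3 - <<'E'
from h import *
s=robot.get_state();print(s["t"],s["eef_pos"],s["opening"],s["joint_positions"].round(2))
i=robot.camera_info("wrist");im=robot.camera("wrist")
for q in [(22,89,140),(-22,89,140),(-22,101,140),(22,101,140),(61,-53,111),(61,53,111)]:
    u=proj("wrist",sw(SW,q),i)[0];print(q,u.round(0))
    cv2.circle(im,tuple(int(v) for v in u),3,(0,0,255),1)
cv2.imwrite("pics/w5.png",im)
plan([([502,367,245],1.83)])
E
```

```text
13.25 [510.96670276  24.79853422 245.00091397] 63.58329702001485 [ 0.17  0.14 -0.38  1.9   0.06  1.11 -1.83]
(22, 89, 140) [291. 179.]
(-22, 89, 140) [290. 233.]
(-22, 101, 140) [275. 233.]
(22, 101, 140) [275. 179.]
(61, -53, 111) [460. 127.]
(61, 53, 111) [334. 126.]
shift [-341.8   -1.1  -18.6] rot [ 0.001 -0.289  0.   ]
```

View pics/w5.png

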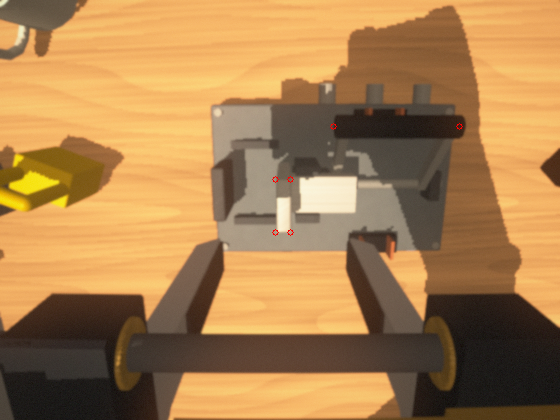

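>>> move_arm --deltas '[[[-40, 0, -2, 0, -0.03, 0, 70], [-80, 0, -4, 0, -0.06, 0, 70], [-120, 0, -6, 0, -0.1, 0, 70], [-160, 0, -8, 0, -0.13, 0, 70], [-200, 0, -10, 0, -0.17, 0, 70], [-240, 0, -12, 0, -0.2, 0, 70], [-280, 0, -15, 0, -0.24, 0, 70], [-315, 0, -17, 0, -0.27, 0, 70], [-342, 0, -18, 0, -0.29, 0, 70], [-342, 0, -18, 0, -0.29, 0, 70], [-342, 0, -18, 0, -0.29, 0, 70]]]'

```text
t: 14.4
eef_pos: [502.2, 367.4, 242.7]
orientation: [0.562, -0.431, 0.43, -0.56]
contact_force: [-0.2, -0.8, -0.1]
opening: 66.0
```

```bash
python3 - <<'E'
from h import *
s=robot.get_state();print(s["t"],s["eef_pos"],s["opening"],s["joint_positions"].round(2))
i=robot.camera_info("wrist");im=robot.camera("wrist")
import pickle;pickle.dump(i,open("i6","wb"))
P=[502,367,.26]
for q in [(23,0,125),(-23,0,125),(30,19,70),(-30,19,70),(30,-19,70),(-30,-19,70)]:
    u=proj("wrist",sw(P,q),i)[0];print(q,u.round(0))
    cv2.circle(im,tuple(int(v) for v in u),3,(0,0,255),1)
cv2.imwrite("pics/w6.png",im)
E
```

```text
14.4 [502.18456924 367.35814306 242.67313667] 66.01572921784702 [-0.28  0.37 -0.58  1.66  0.21  1.19 -2.23]
(23, 0, 125) [284. 173.]
(-23, 0, 125) [283. 227.]
(30, 19, 70) [264. 155.]
(-30, 19, 70) [264. 216.]
(30, -19, 70) [304. 155.]
(-30, -19, 70) [303. 216.]
```

View pics/w6.png

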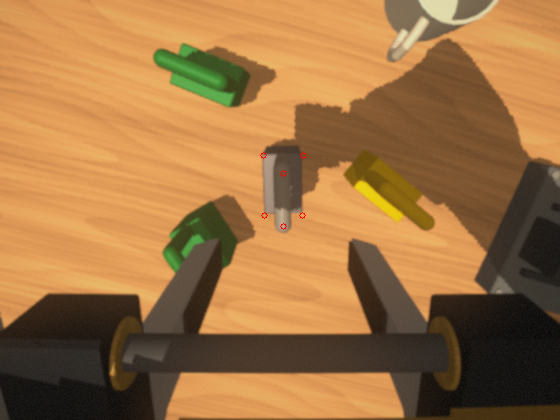

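>>> move_arm --deltas '[[[0, 30, 0, 0, 0, 0, 50], [0, 70, 0, 0, 0, 0, 50], [0, 105, 0, 0, 0, 0, 50], [0, 130, 0, 0, 0, 0, 50], [0, 136, 0, 0, 0, 0, 50], [0, 136, 0, 0, 0, 0, 30], [0, 136, 0, 0, 0, 0, 10], [0, 136, 0, 0, 0, 0, 0], [0, 136, 0, 0, 0, 0, 0], [0, 136, 0, 0, 0, 0, 0], [0, 136, 0, 0, 0, 0, 0]]]' --force 30

```text
t: 15.55
eef_pos: [503.3, 368.3, 109.4]
orientation: [-0.56, 0.431, -0.431, 0.561]
contact_force: [0.1, 0.4, 6.0]
opening: 13.2
```

>>> move_arm --deltas '[[[0, -20, 0, 0, 0, 0, 0], [0, -50, 0, 0, 0, 0, 0], [0, -85, 0, 0, 0, 0, 0], [0, -120, 0, 0, 0, 0, 0], [0, -150, 0, 0, 0, 0, 0], [0, -170, 0, 0, 0, 0, 0], [0, -170, 0, 0, 0, 0, 0]]]'

```text
t: 16.25
eef_pos: [503.5, 368.5, 281.1]
orientation: [-0.559, 0.43, -0.431, 0.562]
contact_force: [0.3, 0.3, -3.6]
opening: 13.1
```

```bash
python3 - <<'E'
from h import *
s=robot.get_state();print(s["t"],s["eef_pos"],s["opening"],s["joint_positions"].round(2),s["contact_force"])
f=sw(SW,[0,125,0])[0];print(f)
plan([([f[0],f[1],275],SW[2]+np.pi/2)])
cv2.imwrite("pics/w7.png",robot.camera("wrist"))
E
```

```text
16.25 [503.47301774 368.47511226 281.06638434] 13.143981164467718 [-0.28  0.34 -0.59  1.61  0.2   1.25 -2.21] [ 0.34295076  0.27316718 -3.55737714]
[510.84943753  55.34375422   0.        ]
shift [304.5   5.4 -73.6] rot [-0.003  0.291 -0.002]
```

View pics/w7.png

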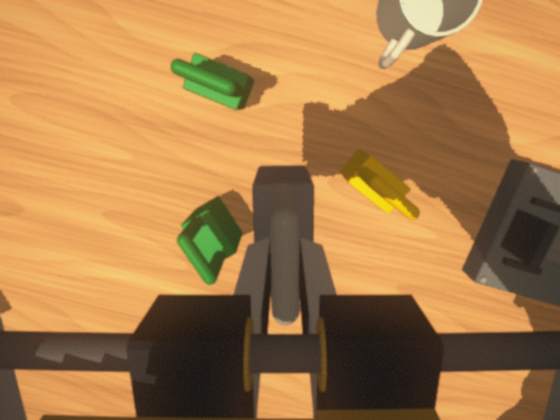

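>>> move_arm --deltas '[[[12, 0, -3, 0, 0.01, 0, 0], [35, 0, -8, 0, 0.03, 0, 0], [65, 0, -16, 0, 0.06, 0, 0], [95, 0, -23, 0, 0.09, 0, 0], [125, 0, -30, 0, 0.12, 0, 0], [155, 0, -37, 0, 0.15, 0, 0], [185, 0, -45, 0, 0.18, 0, 0], [215, 0, -52, 0, 0.21, 0, 0], [245, 0, -59, 0, 0.24, 0, 0], [272, 0, -66, 0, 0.27, 0, 0], [292, 0, -71, 0, 0.285, 0, 0], [304, 0, -74, 0, 0.29, 0, 0]]]'

```text
t: 17.5
eef_pos: [509.1, 52.6, 277.5]
orientation: [-0.493, 0.508, -0.508, 0.492]
contact_force: [0.1, 0.9, -2.8]
opening: 13.3
```

>>> move_arm --deltas '[[[0, 0, 0, 0, 0, 0, 0], [0, 0, 0, 0, 0, 0, 0], [0, 0, 0, 0, 0, 0, 0], [0, 0, 0, 0, 0, 0, 0], [0, 0, 0, 0, 0, 0, 0]]]'

```text
t: 18.0
eef_pos: [509.7, 55.6, 278.5]
orientation: [-0.493, 0.507, -0.507, 0.493]
contact_force: [-0.4, 0.1, -3.2]
opening: 12.9
```

```bash
python3 - <<'E'
from h import *
s=robot.get_state();print(s["t"],s["eef_pos"],s["opening"],s["contact_force"])
f=sw(SW,[0,125,0])[0]
plan([([f[0],f[1],175],SW[2]+np.pi/2)])
z=s["eef_pos"][2]-109.4
for n in ("side","top","wrist"):
    i=robot.camera_info(n);im=robot.camera(n)
    P=[s["eef_pos"][0],s["eef_pos"][1],SW[2]]
    for q in [(30,19,z),(-30,19,z),(-30,-19,z),(30,-19,z),(30,19,z+70),(-30,19,z+70),(-30,-19,z+70),(30,-19,z+70)]:
        u=proj(n,sw(P,q),i)[0];cv2.circle(im,tuple(int(round(v)) for v in u),1,(0,0,255),-1)
    if n!="wrist":
        a,b=((150,250) if n=="side" else (160,230))
        im=cv2.resize(im[a:a+140,b:b+160],None,fx=5,fy=5,interpolation=cv2.INTER_CUBIC)[:600]
    cv2.imwrite(f"pics/{n}8.png",im)
E
```

```text
18.0 [509.70865469  55.62521196 278.48154049] 12.855036980459301 [-0.39024382  0.08661626 -3.22859941]
shift [  0.3 103.5   1.1] rot [ 0.     0.002 -0.   ]
```

View pics/side8.png

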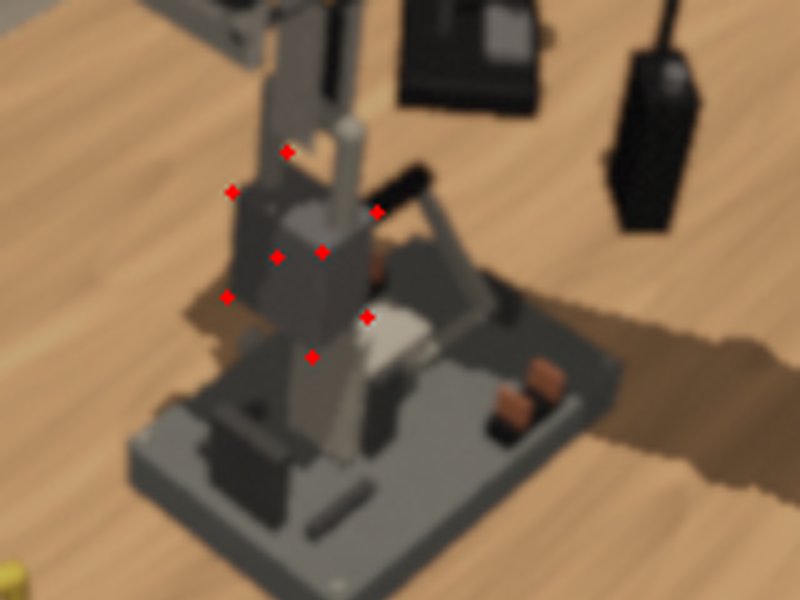

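View pics/wrist8.png

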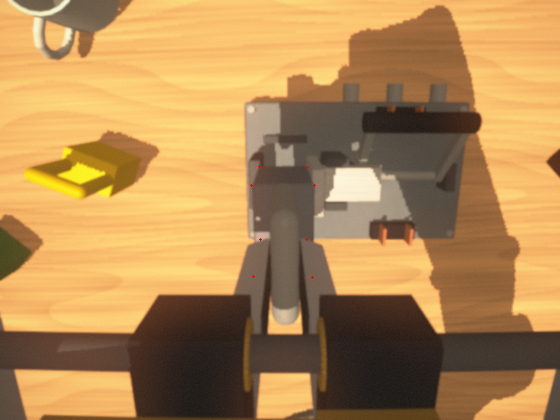

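>>> move_arm --deltas '[[[0, 15, 1, 0, 0, 0, 0], [0, 35, 1, 0, 0, 0, 0], [0, 55, 1, 0, 0, 0, 0], [0, 66, 1, 0, 0, 0, 0], [0, 70, 1, 0, 0, 0, 0], [0, 70, 1, 0, 0, 0, 0], [0, 70, 1, 0, 0, 0, 0]]]'

```text
t: 18.85
eef_pos: [511.2, 55.0, 209.3]
orientation: [0.492, -0.507, 0.507, -0.493]
contact_force: [0.2, -0.1, -2.9]
opening: 13.0
```

```bash
python3 - <<'E'
from h import *
s=robot.get_state();print(s["t"],s["eef_pos"],s["opening"],s["contact_force"])
f=sw(SW,[0,125,0])[0]
plan([([f[0],f[1],150],SW[2]+np.pi/2)])
for n in ("side","wrist"):
    im=robot.camera(n)
    if n!="wrist":
        a,b=((150,250) if n=="side" else (160,230))
        im=cv2.resize(im[a:a+140,b:b+160],None,fx=5,fy=5,interpolation=cv2.INTER_CUBIC)[:600]
    cv2.imwrite(f"pics/{n}9.png",im)
E
```

```text
18.85 [511.18096853  54.99623236 209.26364206] 12.98622261656494 [ 0.20234431 -0.14107212 -2.88385955]
shift [-0.3 59.3 -0.4] rot [-0.001  0.001 -0.   ]
```

View pics/side9.png

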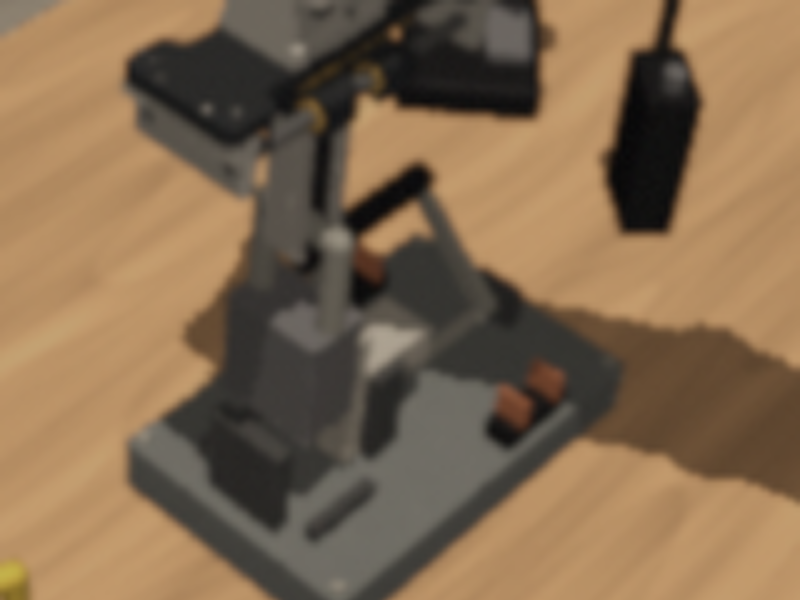

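View pics/wrist9.png

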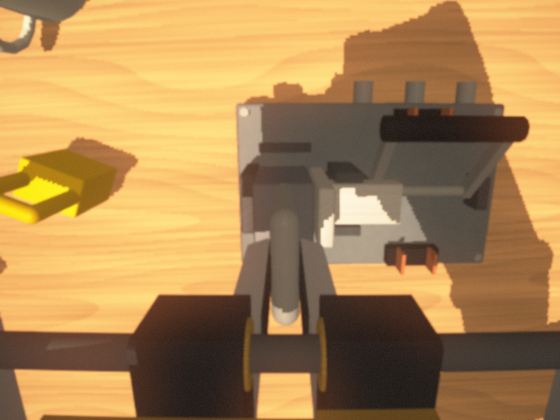

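>>> move_arm --deltas '[[[0, 8, 0, 0, 0, 0, 0], [0, 18, 0, 0, 0, 0, 0], [0, 30, 0, 0, 0, 0, 0], [0, 40, 0, 0, 0, 0, 0], [0, 46, 0, 0, 0, 0, 0], [0, 50, 0, 0, 0, 0, 0], [0, 50, 0, 0, 0, 0, 0]]]'

```text
t: 19.65
eef_pos: [510.5, 54.8, 158.0]
orientation: [-0.493, 0.507, -0.507, 0.492]
contact_force: [-0.1, -0.2, -2.7]
opening: 12.7
```

>>> move_arm --deltas '[[[0, 3, 0, 0, 0, 0, 0], [0, 6, 0, 0, 0, 0, 0], [0, 8, 0, 0, 0, 0, 0], [0, 9, 0, 0, 0, 0, 0], [0, 9, 0, 0, 0, 0, 0]]]'

```text
t: 20.15
eef_pos: [510.8, 54.9, 149.5]
orientation: [0.493, -0.507, 0.507, -0.493]
contact_force: [-0.1, 0.3, -3.5]
opening: 13.1
```

Still carrying the weight; lower in small steps until the floor takes it.

>>> move_arm --deltas '[[[0, 1, 0, 0, 0, 0, 0], [0, 2, 0, 0, 0, 0, 0], [0, 3, 0, 0, 0, 0, 0], [0, 3, 0, 0, 0, 0, 0]]]'

```text
t: 20.55
eef_pos: [512.4, 55.9, 148.9]
orientation: [0.492, -0.506, 0.508, -0.494]
contact_force: [-5.8, 1.7, 28.8]
opening: 13.0
```

>>> move_arm --deltas '[[[0, -2, 0, 0, 0, 0, 0], [0, -2, 0, 0, 0, 0, 10], [0, -2, 0, 0, 0, 0, 25], [0, -2, 0, 0, 0, 0, 40], [0, -2, 0, 0, 0, 0, 50], [0, -2, 0, 0, 0, 0, 50]]]'

```text
t: 21.15
eef_pos: [510.7, 54.8, 148.3]
orientation: [-0.493, 0.507, -0.507, 0.493]
contact_force: [0.4, 0.3, -1.0]
opening: 41.8
```

>>> move_arm --deltas '[[[0, -15, 0, 0, 0, 0, 50], [0, -40, 0, 0, 0, 0, 50], [0, -80, 0, 0, 0, 0, 50], [0, -120, 0, 0, 0, 0, 50], [0, -150, 0, 0, 0, 0, 50], [0, -150, 0, 0, 0, 0, 50]]]'

```text
t: 21.75
eef_pos: [512.4, 55.3, 302.5]
orientation: [0.491, -0.506, 0.509, -0.494]
contact_force: [1.1, 0.6, -0.6]
opening: 46.8
```

```bash
python3 - <<'E'
from h import *
s=robot.get_state();print(s["t"],s["eef_pos"],s["opening"],s["contact_force"])
P=np.array([*sw(SW,[0,125,0])[0][:2],SW[2]])
for n in ("side","wrist","top"):
    i=robot.camera_info(n);im=robot.camera(n)
    if n!="top":
      for q in [(30,19,110),(-30,19,110),(-30,-19,110),(30,-19,110),(23,0,172),(-23,0,172)]:
        u=proj(n,sw(P,q),i)[0];cv2.circle(im,tuple(int(round(v)) for v in u),1,(0,0,255),-1)
    if n=="side":
        im=cv2.resize(im[150:270,250:410],None,fx=5,fy=5,interpolation=cv2.INTER_CUBIC)
    cv2.imwrite(f"pics/{n}10.png",im)
E
```

```text
21.75 [512.38436976  55.25010841 302.51202047] 46.82152966498832 [ 1.115889    0.55282781 -0.63934418]
```

View pics/side10.png

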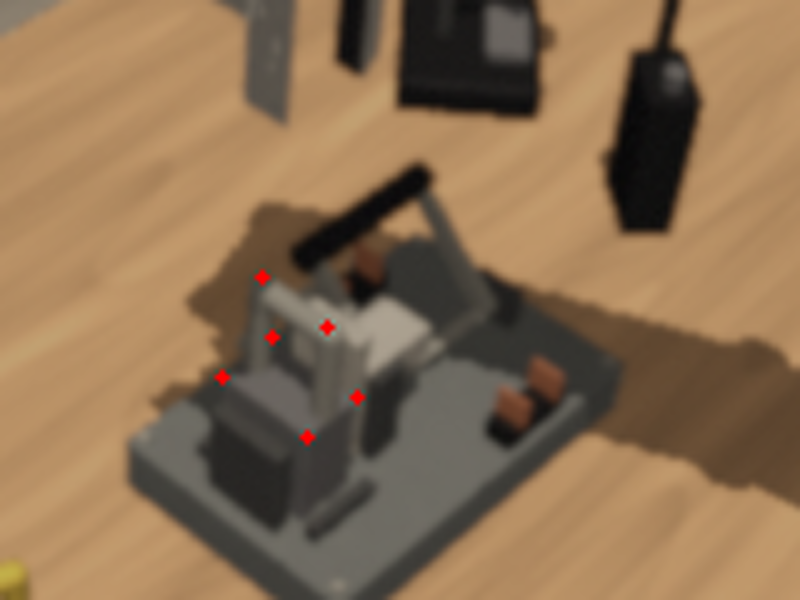

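View pics/wrist10.png

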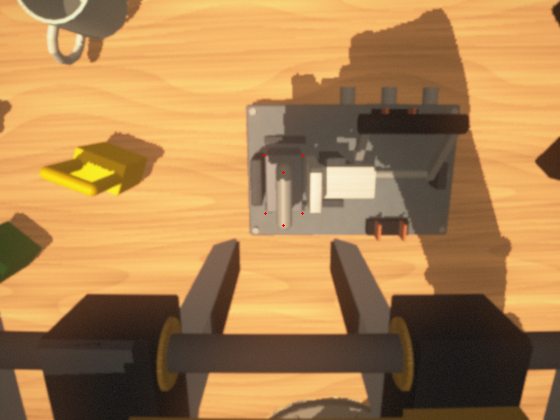

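View pics/top10.png

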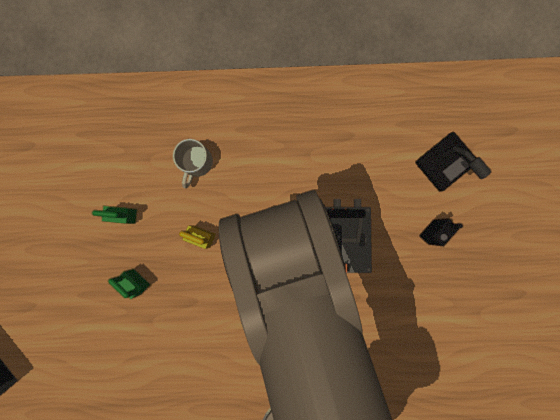

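```bash
python3 - <<'E'
from h import *
i=robot.camera_info("wrist")
for q in [(-22,89,140),(-22,101,140),(61,-53,111),(61,53,111)]: print(q,proj("wrist",sw(SW,q),i)[0].round(1))
im=cv2.imread("pics/wrist10.png");cv2.imwrite("pics/w11.png",cv2.resize(im[95:245,240:480],None,fx=3,fy=3,interpolation=cv2.INTER_CUBIC))
E
```

```text
(-22, 89, 140) [321.  212.3]
(-22, 101, 140) [308.3 212.3]
(61, -53, 111) [465.7 122.2]
(61, 53, 111) [357.6 121.4]
```

View pics/w11.png

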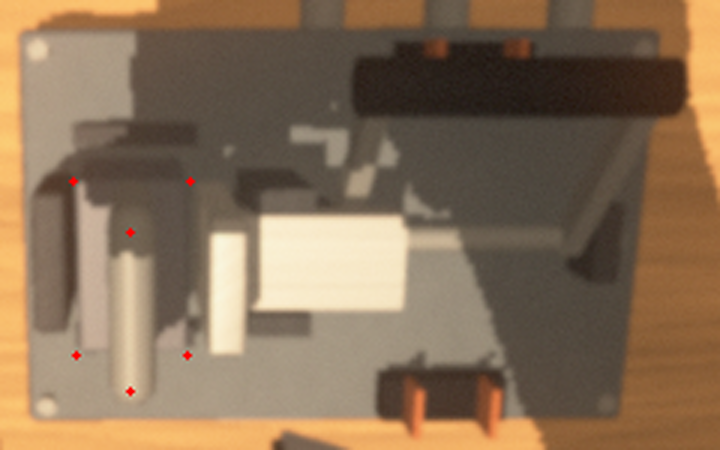

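```bash
python3 - <<'E'
from station import robot
print(robot.hand_in())
E
```

```text
the job is handed in; nothing more can be done
None
```

The job is done and handed in at about 22 s of the 72 s allowed. I drew the lock bar about 41 mm, swung the lever to its earth-side stop and slid the bar home again. I then lowered the grey keeper upright into the pocket.

**Lever and bar:**
- The lever reached its stop with 22 N of resistance, and the bar reached home with 21 N.
- In the last wrist picture the fin and lever grip lie within about 2 pixels (1–2 mm) of where they should be when locked.

**Keeper:** It met the pocket floor at the expected height, to about 0.5 mm, with a brief 29 N reading at the wrist. It stood within about 2 pixels of the pocket's centre after release.

**Bystanders:** The last top picture shows the handheld radio, desk microphone, mug and the green and yellow look-alikes where they started. The arm was well clear of everything at the end.

**One disagreement:** The side camera placed things about 3–4 mm nearer the robot (in x) than the top camera, more than the 2 mm calibration tolerance. I mostly relied on the top and wrist views, and the grasps matched them.

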